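Third hand at the centring jig

TASK

First free the tailstock quill of the grey centring jig: turn the black bar knob anticlockwise until its bar stands square across the bed, and leave it so. Then pick up the square linden blank with the round tenon, lay it along the middle of the steel rail with the tenon towards the quill, and push its square end against the sprung pad with a steady 10 N or so (pad about half-way in, never driven to its stop). Finish while still holding it pressed there for the turner, who will wind the quill up to it; leave the other things on the bench where they are.

Things in the scene. Friction and masses are not known exactly. Their poses are not given: they have to be found in the camera images.
- jig: grey centring jig, fixed on the bench, turned up to 0.15 rad; base plate 70 x 420 x 12 mm. Origin: centre of its underside; y runs along the bed to the sprung pad's end, x across it, z up. Steel rail 34 mm wide on the centre line x = 0, from y = -130 to 110 mm, flat top 45 mm above the bench. Headstock block behind the pad: 66 mm wide, y = 135 to 200 mm, top 100 mm high
- quill_tip (a point): point of the tailstock's steel quill, on the jig's centre line at y = -100 mm, 67 mm high, fixed; tailstock block behind it: 60 mm wide, y = -210 to -130 mm of the jig, top 88 mm high
- knob_grip (a point): centre of the black bar of the lock knob on top of the tailstock: bar 14 mm thick, 56 mm long, 24 mm tall, its underside 16 mm above the tailstock's top, on a stem 16 mm thick; this point (116 mm above the bench) lies on the vertical turning axis. Its y axis runs along the bar and turns with it
- knob (a joint): angle of the black bar knob in rad: 0 with the bar along the bed (jig y), grows anticlockwise seen from above, 1.57 with the bar square across the bed. Turns with light friction (about 0.06 N m) up to 2.3 and stays where it is left
- pad_face (a point): centre of the face of the sprung steel pad, a disc of 42 mm diameter that looks along -y of the jig; 67 mm above the bench on the centre line; at rest at y = 90 mm of the jig, it moves with the pad
- pad (a joint): how far the sprung pad is pushed in, in m: 0 at rest, end stop at 0.030. Spring of 667 N/m without preload: 10 N at 0.015
- blank_center (a point): centre of the square body of the linden blank (about 100 g): body 44 x 44 mm, 90 mm long along its x axis, round tenon 32 mm in diameter and 25 mm long at its +x end. 22 mm above the underside, 45 mm from the square (-x) end, 70 mm from the tenon's end. Starts lying flat on the bench between robot and jig, tenon towards world -y within 0.65 rad
- tenon_end (a point): centre of the end face of the blank's tenon
- shell_a: loose hollow linden half shell, 68 mm diameter, 60 mm high; origin under its centre; leave it
- shell_b: loose hollow linden half shell, 60 mm diameter, 50 mm high; origin under its centre; leave it
- shell_c: loose hollow linden half shell, 76 mm diameter, 70 mm high; origin under its centre; leave it
- calipers: brass bow calipers lying flat, 140 mm long, 80 mm wide, 11 mm high; leave them
- ferrule: steel gouge ferrule, a ring of 32 mm diameter, 26 mm high, standing on end; leave it
- peg_jar: squat green glass jar of pegs, 80 mm diameter, 85 mm high with its pegs; leave it
Not all that is in view belongs to the job. What is shaped like the part that bears blank_center but blue or green is not meant.

How it is judged (in metres and radians):
On the way, in this order (a step that is already met when the one before it is completed fails the run):
1. the quill's lock knob has been turned square across the bed and is at rest (value of joint knob between 1.35 and 1.79 rad and velocity of joint knob between -0.05 and 0.05 rad/s), for 0.3 s.
2. the blank is on the rail, in line, tenon towards the quill (x of blank_center in the frame of jig between -0.015 and 0.015 m and z of blank_center in the frame of jig between 0.055 and 0.08 m and angle between the x axis of blank_center and the y axis of jig, either way round below 0.2 rad and y of tenon_end in the frame of jig below 0.02 m and y of blank_center in the frame of jig above -0.06 m), for 0.1 s.
3. the blank is pressed against the pad with 7 to 13 N for a second (contact force between blank and pad between 7 and 13 N and contact force between the fingers and blank above 2 N and x of blank_center in the frame of jig between -0.008 and 0.008 m and z of blank_center in the frame of jig between 0.061 and 0.075 m and angle between the x axis of blank_center and the y axis of jig, either way round below 0.12 rad and y of tenon_end in the frame of jig below 0.02 m and y of blank_center in the frame of jig above -0.06 m), for 1 s.
At the end, for the whole second after the job is handed in: the robot still presses the blank on the sprung pad with 7 to 13 N; blank on the rail (8 mm in height, 8 mm off the centre line, 0.12 rad), tenon towards the quill; knob bar within 0.22 rad of square across the bed; nothing else moved over 40 mm (all of step 3 and value of joint knob between 1.35 and 1.79 rad); the arm keeps its last pose, push and grip.
It fails at once if the sprung pad is driven to its end stop (value of joint pad above 0.028 m).
It fails at once if another thing on the bench is moved by more than 40 mm (distance of any of shell_a, shell_b, shell_c, calipers, ferrule, peg_jar from where it was at the start of the episode above 0.04 m).
It also fails if it takes over 58 s, if anything falls off the work surface, if the arm or the gripper's body presses on something with over 40 N, if the wrist force passes 120 N, or if a joint passes its speed limit or range.

ROBOT

A 7-joint arm with a two-finger parallel gripper is mounted at the origin on the work surface. World frame = base frame: x ahead of the robot, y to its left, z up, the work surface at z = 0. Lengths are in mm, angles in rad, forces in N, time in s.
With the tool pointing down it reaches from about 425 to 950 mm from the base axis. Payload 16.7 kg.
Tool frame: the origin (TCP) lies on the centre line of the jaws, within the pads' length; the fingertips stand 17 mm ahead of it and the grasp point (between the pads) lies 2 mm behind it; x points along the fingers, y is the direction in which the jaws open and shut, and the axes are right-handed (so a half turn about x gives the same grasp; the last joint's range is limited). The gripper opens to 94 mm and grips with 3 to 60 N. Pads are 16 mm wide; open, the fingers measure 119 mm over their backs; the gripper's body (75 mm by 177 mm) begins 78 mm behind the grasp point.
Start: joints at [-1.411, 0.426, 0.074, 1.606, -0.034, 1.111, -0.067], TCP at [205.79, 642.826, 222.467] pointing down, gripper open.
Joint ranges: [-2.85, 2.85], [-0.5, 2.14], [-1.23, 1.37], [0.21, 2.46], [-1.02, 4.16], [0.16, 2.05], [-2.73, 2.73]. Speed limits (rad/s): [1.89, 1.89, 2.39, 2.39, 3.01, 3.01, 3.01].

INTERFACE

Orientations are given as a 3x3 rotation matrix whose columns are the frame's x, y, z axes.
In Python, from workcell import robot gives the robot as it stands.
- The arm moves only by the tool play_rows, never from a script. Its argument "series" is a list of rows, each a list of 7 numbers: the opening, from 0 (shut) to 1 (fully open), then the shift along the tool's x, y, z in units of 30 mm (1.0 is 30 mm), then the turn, a rotation vector about the tool's x, y, z in rad. In form: [[gripper, x, y, z, wx, wy, wz], ...]. A call has 1 to 8 rows; each row shifts and turns the commanded pose from where the row before left it, along the tool's axes as they then stand; what a row does not reach is not made up. A row lasts 1/12 s, in which the tool goes at most 41.7 mm and 7.16 degrees, less where a joint would pass 70% of its speed; a pose out of reach is approached as far as the arm can. A call is refused whole if a number of a shift passes 1 or a number of a turn 0.125, either way. A call with a gripper value outside its range is refused whole. The fingers move at their own pace and stop on an object; "newtons" is the grip in N (left out, the last holds). Time passes only in rows, so rows that do not move let the fingers close. It gives the time, the measured TCP pose, the force and the opening at its end, in the units of the state.
- robot.read_state(): the state, without advancing time (a new reading comes with each control period).
- robot.get_image(name): name is "side" or "top" or "wrist"; returns a dict with "frame" (480x640x3 uint8, red, green, blue), "fx", "fy", "cx", "cy" (pixels), "R" (3x3) and "t" (3): a world point X has camera coordinates R X + t. Camera axes: x right, y down, z forward; pixel columns grow to the right and rows downward; lengths in mm; the calibration is good to about 2 mm. A picture is of the moment at which its call begins. There is no depth.
- robot.job_done(): hands the job in, once; it reports no verdict.
Trained networks look in a picture, given as the dict that the camera call returned (one of the last four; its "shot" number tells which), for a name from the list of things; names that differ only in an ending like _2 or _b are one class to them, and where a whole thing is asked for, a point or a joint stands for the part that bears it (a point fixed in the world has none). Each returns a list of dicts, best first, with "p" (0 to 1); they miss things now and then, are a little off and sometimes report something else, mostly with a low value. They report only what shows in the picture. A call takes as long as a camera call. They do not tell look-alikes from the thing itself.
- robot.search_frame(picture, name): "box" ([left, top, width, height] in pixels, round what is visible of it).
The state is a dict: "t": time; "joints": joint angles; "qd": joint speeds; "effort": joint torques, N m; "ee_pos": TCP position; "orientation": TCP orientation; "force": force on the tool from outside, world axes, zero at the start; "wrist_torque": the same for the moment, N m; "gripper_width": opening from 0.0 (shut) to 1.0 (fully open).
Only numpy, scipy, OpenCV 4.12 (cv2) and the standard library are available. Lean on these libraries where they do the work, as an engineer would, in place of code of your own. Each camera call takes 0.05 s, during which the arm holds its last target.

## Working session

There is one attempt and no reset: what is moved stays moved. The work goes in short steps, Python scripts to look and compute and a tool call to move; the robot and the scene stay as the last step left them, time stands still between calls to the robot, and variables do not carry over. Pictures are saved under pics/ and viewed, and the job is handed in when it is done.

Besides the shell and the picture viewer there is one more tool, called after "Request:" by a JSON object that holds its "op" and its "data". play_rows: Moves the arm, as the interface text tells. Its arguments: {"type":"object","properties":{"series":{"type":"array"},"newtons":{"type":"number"}},"required":["series"]}

```bash
ls; mkdir -p pics; cat > h.py <<'E'
import numpy as np, cv2, json, pickle
from workcell import robot
def snap(name,fn):
    p=robot.get_image(name); cv2.imwrite('pics/'+fn,cv2.cvtColor(np.asarray(p['frame']),cv2.COLOR_RGB2BGR)); return p
def proj(p,X):
    c=np.array(p['R'])@np.array(X,float)+np.array(p['t']).ravel(); return np.array([p['fx']*c[0]/c[2]+p['cx'],p['fy']*c[1]/c[2]+p['cy']])
def onz(p,uv,z):
    R=np.array(p['R']);t=np.array(p['t']).ravel()
    d=R.T@np.array([(uv[0]-p['cx'])/p['fx'],(uv[1]-p['cy'])/p['fy'],1]);o=-R.T@t
    return o+d*(z-o[2])/d[2]
E
python3 - <<'E'
from h import *
s=robot.read_state(); print(s)
for n in ['top','side','wrist']:
    p=snap(n,n+'0.png'); pickle.dump(p,open(n+'0.pkl','wb'))
    print(n,p['R'],p['t'],p['fx'],p['cx'],p['cy'])
    for nm in ['jig','knob_grip','blank_center','pad_face']:
        print(nm,[(np.round(d['box']).tolist(),round(d['p'],2)) for d in robot.search_frame(p,nm)][:4])
E
```

```text
pics
{'t': 0.0, 'joints': array([-1.41050228,  0.42675027,  0.07386274,  1.60659096, -0.03410276,
        1.11076712, -0.06710798]), 'qd': array([ 0.00112691, -0.00113319, -0.00034765, -0.00097402,  0.00117588,
        0.00095685, -0.0005915 ]), 'effort': array([ 3.50064991e-03, -9.35800838e+01,  3.66879903e+00, -4.54179168e+01,
       -4.86871123e-02,  2.01256113e-02,  1.62046786e-04]), 'ee_pos': array([205.69373578, 642.4763128 , 221.77084015]), 'orientation': array([[-2.89585223e-04,  3.04911048e-01,  9.52380790e-01],
       [-1.22201548e-03,  9.52380011e-01, -3.04911170e-01],
       [-9.99999211e-01, -1.25212184e-03,  9.68108438e-05]]), 'force': array([-0.33963105,  0.93249522,  0.87321962]), 'wrist_torque': array([-0.06677482,  0.00761016, -0.00575398]), 'gripper_width': 0.9976541709554652}
top [[-0.01929669 -0.99963281 -0.01902344]
 [-0.99180645  0.02154192 -0.12592023]
 [ 0.12628379  0.01643772 -0.99185796]] [  77.68014506  491.46215553 1291.60818269] 485.67348411619383 327.1925983711982 238.80050208068246
jig [([259.0, 159.0, 168.0, 44.0], 0.92)]
knob_grip [([398.0, 173.0, 24
[... 482 characters left out ...]
 [([376.0, 185.0, 63.0, 150.0], 0.74), ([332.0, 189.0, 38.0, 14.0], 0.54)]
knob_grip [([412.0, 264.0, 22.0, 26.0], 0.56)]
blank_center [([243.0, 224.0, 25.0, 42.0], 0.91), ([292.0, 205.0, 24.0, 40.0], 0.83), ([253.0, 160.0, 21.0, 29.0], 0.76), ([219.0, 198.0, 44.0, 27.0], 0.72)]
pad_face [([387.0, 208.0, 22.0, 20.0], 0.78)]
wrist [[ 3.06157436e-01  9.51980656e-01  6.74766638e-04]
 [ 9.17380151e-01 -2.95219107e-01  2.66944447e-01]
 [ 2.54325154e-01 -8.11080099e-02 -9.63711682e-01]] [-674.21318294  -26.04749457  392.3801853 ] 396.3729293151325 323.1311098308794 231.1271252613575
jig []
knob_grip []
blank_center [([8.0, 317.0, 48.0, 13.0], 0.83), ([191.0, 354.0, 100.0, 23.0], 0.63)]
pad_face []
```

View pics/top0.png

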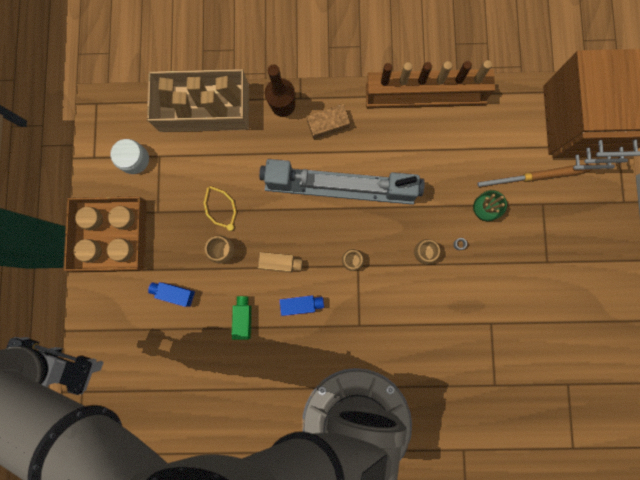

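View pics/side0.png

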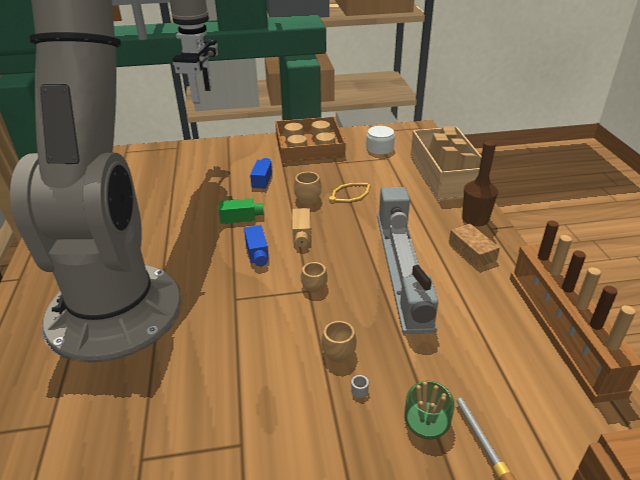

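View pics/wrist0.png

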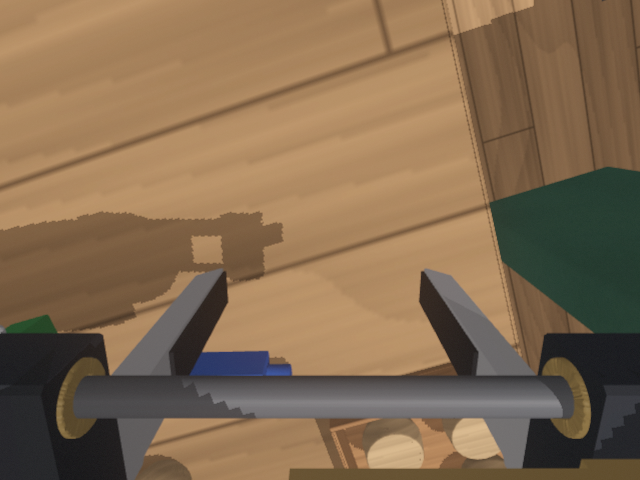

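```bash
python3 - <<'E'
from h import *
im=cv2.imread('pics/top0.png')
cv2.imwrite('pics/top0a.png',cv2.resize(im[150:215,250:440],None,fx=4,fy=4,interpolation=cv2.INTER_CUBIC))
cv2.imwrite('pics/top0b.png',cv2.resize(im[240:350,140:330],None,fx=4,fy=4,interpolation=cv2.INTER_CUBIC))
E
```

```text
(no output)
```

View pics/top0a.png

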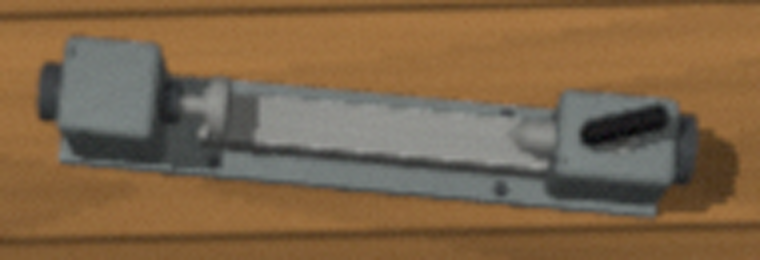

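View pics/top0b.png

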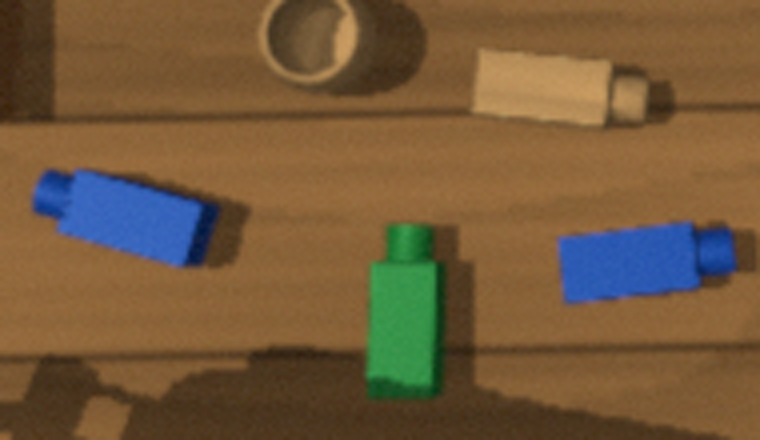

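```bash
cat > fit.py <<'E'
from h import *
from scipy.optimize import least_squares
p=pickle.load(open('top0.pkl','rb'))
c=lambda u,v:(250+u/4-.4,150+v/4-.4)
J=[((33,200,100),c(68,38)),((33,135,100),c(161,43)),((-33,200,100),c(64,140)),((-33,135,100),c(152,147)),
((-35,210,12),c(60,163)),((-35,-210,12),c(655,215)),((30,-130,88),c(561,90)),((30,-210,88),c(679,99)),((-30,-130,88),c(555,180)),((-30,-210,88),c(672,188))]
def T(q,X):
    a=q[2];return np.array([q[0]+np.cos(a)*X[0]-np.sin(a)*X[1],q[1]+np.sin(a)*X[0]+np.cos(a)*X[1],X[2]])
f=lambda q:np.concatenate([proj(p,T(q,X))-uv for X,uv in J])
r=least_squares(f,[600,0,0],loss='soft_l1');print('jig',r.x);print(np.round(f(r.x).reshape(-1,2),1).tolist())
q=r.x
print('knob',T(q,(0,-170,116)),'pad',T(q,(0,90,67)))
a=onz(p,c(582,133),128);b=onz(p,c(668,112),128);print('knob img',(a+b)/2,np.arctan2(*(a-b)[:2][::-1]), np.linalg.norm(a-b))
d=a-b; print('bar angle rel jig y', np.arctan2(d[1],d[0])-np.pi/2-q[2])
# blank
c2=lambda u,v:(140+u/4-.4,240+v/4-.4)
B=[((-45,22,44),c2(612,62)),((-45,-22,44),c2(612,62))]
P=[onz(p,c2(*x),44)[:2] for x in [(478,50),(612,61),(605,126),(472,108)]]
ctr=np.mean(P,0);print('blank',ctr,[np.linalg.norm(P[i]-P[(i+1)%4]) for i in range(4)])
v=P[1]+P[2]-P[0]-P[3];print('yaw',np.arctan2(v[1],v[0]))
print('campos',-np.array(p['R']).T@p['t'])
E
python3 fit.py
```

```text
jig [ 6.45273538e+02  2.97337966e+01 -1.10294084e-01]
[[-0.9, 0.1], [0.3, 0.8], [-2.5, -1.1], [0.0, -0.8], [-0.4, 1.0], [0.5, 0.8], [0.0, -0.2], [0.8, 0.1], [-0.2, -0.6], [1.0, 0.0]]
knob [ 626.56153591 -139.23324441  116.        ] pad [655.1798927  119.18693602  67.        ]
knob img [ 627.25750212 -137.99961225  128.        ] 1.791443422521846 56.70449162438769
bar angle rel jig y 0.3309411801015488
blank [433.88097692 208.86187984] [np.float64(90.89114961383375), np.float64(43.93345811079792), np.float64(90.44137170882027), np.float64(39.28173424270793)]
yaw -1.6995345156059287
campos [ 325.82512686   45.83348148 1344.45462234]
```

Request:
{"op": "play_rows", "data": {"series": [[0.5,0,-0.96,1,0,0,0],[0.5,0,-0.96,1,0,0,0],[0.5,0,-0.96,1,0,0,0],[0.5,0,-0.96,1,0,0,0],[0.5,0,-0.96,1,0,0,0],[0.5,0,-0.96,1,0,0,0],[0.5,0,-0.96,1,0,0,0],[0.5,0,-0.96,1,0,0,0]], "newtons": 30}}

```text
t: 1.42
ee_pos: [364.7, 348.4, 222.7]
orientation: [[0.0, 0.305, 0.952], [0.001, 0.952, -0.305], [-1.0, 0.001, -0.0]]
force: [1.6, 0.4, 0.1]
gripper_width: 0.501
```

```bash
cat > go.py <<'E'
import sys
from h import *
s=robot.read_state();R=np.array(s['orientation']);p=np.array(s['ee_pos'])
print('t',s['t'],'pos',p.round(1),'yawY',np.arctan2(R[1,1],R[0,1]).round(4),'tilt',R[2].round(4),'F',s['force'].round(1),'M',s['wrist_torque'].round(2),'g',round(s['gripper_width']*94,1),'q',s['joints'].round(2))
if len(sys.argv)>1:
    x,y,z=map(float,sys.argv[1:4])
    d=R.T@(np.array([x,y,z])-p);print('tool shift units',(d/30).round(3))
E
python3 go.py 627 -138.6 222
```

```text
t 1.4167 pos [364.7 348.4 222.7] yawY 1.261 tilt [-1.e+00  6.e-04 -0.e+00] F [1.6 0.4 0.1] M [ 0.03 -0.06  0.03] g 47.1 q [-1.07  0.14  0.2   1.99 -0.03  1.01  0.41]
tool shift units [  0.016 -12.794  13.276]
```

Request:
{"op": "play_rows", "data": {"series": [[0.5,0,-0.96,1,0,0,0],[0.5,0,-0.96,1,0,0,0],[0.5,0,-0.96,1,0,0,0],[0.5,0,-0.96,1,0,0,0],[0.5,0,-0.96,1,0,0,0],[0.5,0,-0.96,1,0,0,0],[0.5,0,-0.96,1,0,0,0],[0.5,0,-0.96,1,0,0,0]]}}

```text
t: 2.08
ee_pos: [523.1, 55.7, 222.9]
orientation: [[0.001, 0.305, 0.952], [0.0, 0.952, -0.305], [-1.0, 0.001, 0.001]]
force: [0.4, 1.4, 0.9]
gripper_width: 0.496
```

Request:
{"op": "play_rows", "data": {"series": [[0.5,0,-0.96,1,0,0,0],[0.5,0,-0.96,1,0,0,0],[0.5,0,-0.96,1,0,0,0],[0.5,0,0,0,0,0,0]]}}

```text
t: 2.42
ee_pos: [583.9, -60.0, 222.9]
orientation: [[0.002, 0.312, 0.95], [-0.003, 0.95, -0.312], [-1.0, -0.002, 0.003]]
force: [-1.5, -1.4, -0.9]
gripper_width: 0.505
```

```bash
python3 go.py 627 -138.6 222
```

```text
t 2.4167 pos [583.9 -60.  222.9] yawY 1.2536 tilt [-1.     -0.0025  0.0027] F [-1.5 -1.4 -0.9] M [0.   0.09 0.08] g 47.4 q [-0.43  0.31  0.52  1.83 -0.17  1.05  1.41]
tool shift units [ 0.041 -2.04   2.183]
```

Request:
{"op": "play_rows", "data": {"series": [[0.5,0,-1,1,0,0,0],[0.5,0,-1,1,0,0,0],[0.5,0,0,0,0.125,0,0],[0.5,0,0,0,0.125,0,0],[0.5,0,0,0,0.125,0,0],[0.5,0,0,0,0.125,0,0],[0.5,0,0,0,0.125,0,0],[0.5,0,0,0,0.125,0,0]]}}

```text
t: 3.08
ee_pos: [619.9, -126.2, 222.5]
orientation: [[0.0, 0.875, 0.484], [0.0, 0.484, -0.875], [-1.0, 0.0, -0.0]]
force: [-0.2, 0.4, -0.1]
gripper_width: 0.499
```

Request:
{"op": "play_rows", "data": {"series": [[0.5,0,0,0,0.125,0,0],[0.5,0,0,0,0.125,0,0],[0.5,0,0,0,0,0,0],[0.5,0,0,0,0,0,0]]}}

```text
t: 3.42
ee_pos: [620.0, -125.9, 222.4]
orientation: [[-0.0, 0.965, 0.262], [-0.0, 0.262, -0.965], [-1.0, -0.0, 0.0]]
force: [-0.8, 0.3, -0.5]
gripper_width: 0.497
```

```bash
python3 go.py 627 -138.6 222; python3 - <<'E'
from h import *
p=snap('wrist','w1.png'); pickle.dump(p,open('w1.pkl','wb'))
for n in ['knob_grip','jig']: print([(np.round(d['box']).tolist(),round(d['p'],2)) for d in robot.search_frame(p,n)][:4])
for X in [(627,-138.6,128),(627,-138.6,116),(626.6,-139.2,88)]: print(proj(p,X))
E
```

```text
t 3.4167 pos [ 620.  -125.9  222.4] yawY 0.2653 tilt [-1.e+00 -3.e-04  3.e-04] F [-0.8  0.3 -0.5] M [-0.06  0.02  0.  ] g 46.7 q [-0.46  0.44  0.76  1.74 -0.34  1.1   0.67]
tool shift units [0.014 0.115 0.47 ]
[([320.0, 213.0, 26.0, 79.0], 0.74)]
[([285.0, 0.0, 182.0, 305.0], 0.9), ([319.0, 214.0, 24.0, 81.0], 0.23)]
[330.27065243 259.71023821]
[329.96526446 254.0904939 ]
[328.64736077 243.18130663]
```

View pics/w1.png

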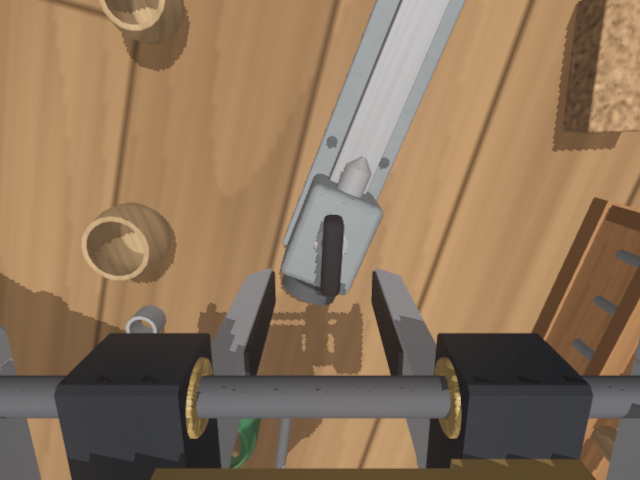

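```bash
python3 - <<'E'
from h import *
p=pickle.load(open('w1.pkl','rb'))
im=cv2.imread('pics/w1.png'); cv2.imwrite('pics/w1a.png',cv2.resize(im[150:310,260:420],None,fx=3.7,fy=3.7,interpolation=cv2.INTER_CUBIC))
a=onz(p,(334.5,214),128);b=onz(p,(330.5,294),128);print((a+b)/2,np.linalg.norm(a-b),np.arctan2(*(a-b)[1::-1]))
E
```

```text
[ 627.55590427 -135.01000714  128.        ] 57.85312668336809 1.793634537147625
```

View pics/w1a.png

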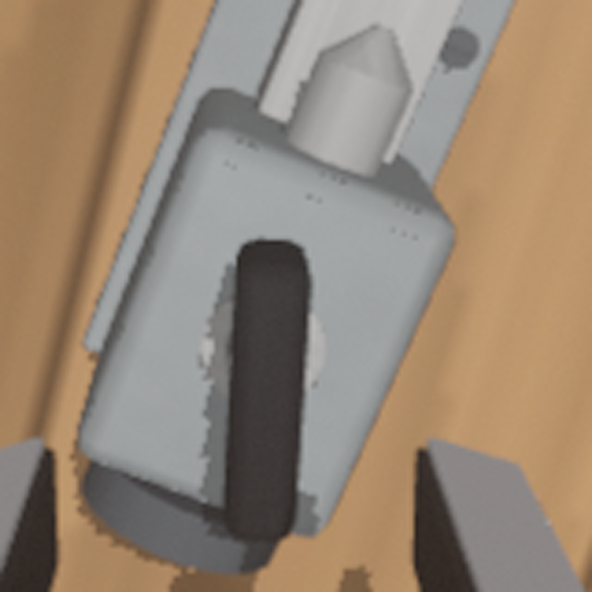

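Request:
{"op": "play_rows", "data": {"series": [[0.5,0,0.12,0.43,0.043,0,0],[0.5,0.8,0,0,0,0,0],[0.5,0.8,0,0,0,0,0],[0.5,0.8,0,0,0,0,0],[0.5,0.6,0,0,0,0,0],[0.5,0.3,0,0,0,0,0],[0.5,0,0,0,0,0,0],[0.5,0,0,0,0,0,0]]}}

```text
t: 4.23
ee_pos: [627.0, -138.4, 123.9]
orientation: [[0.0, 0.976, 0.216], [-0.0, 0.216, -0.976], [-1.0, -0.0, 0.0]]
force: [0.6, 0.1, -0.1]
gripper_width: 0.496
```

```bash
python3 go.py 627.3 -137 118; python3 - <<'E'
from h import *
p=snap('wrist','w2.png')
p=snap('side','s2.png')
E
```

```text
t 4.2333 pos [ 627.  -138.4  123.9] yawY 0.2174 tilt [-1.e+00 -1.e-04  3.e-04] F [ 0.6  0.1 -0.1] M [-0.06  0.03 -0.05] g 46.7 q [-0.39  0.57  0.7   1.8  -0.44  0.94  0.72]
tool shift units [ 0.197  0.019 -0.045]
```

View pics/w2.png

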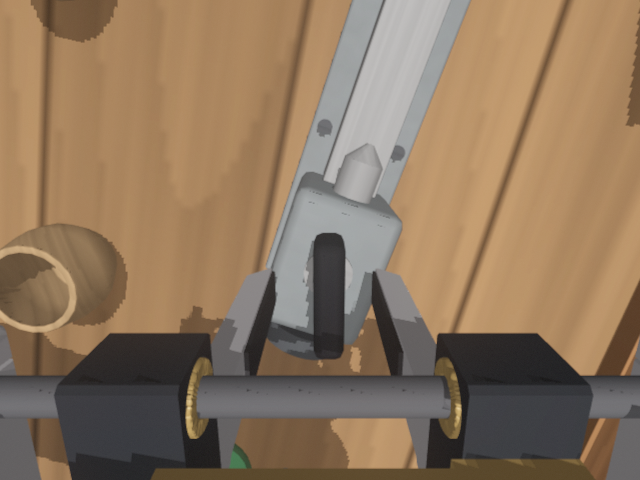

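Request:
{"op": "play_rows", "data": {"series": [[0.5,0.15,0,-0.03,0,0,0],[0.1,0,0,0,0,0,0],[0.1,0,0,0,0,0,0],[0.1,0,0,0,0,0,0],[0.1,0,0,0,0,0,0],[0.1,0,0,0,0,0,0],[0.1,0,0,0,0,0,0],[0.1,0,0,0,0,0,0]], "newtons": 20}}

```text
t: 5.0
ee_pos: [628.7, -136.3, 119.4]
orientation: [[0.004, 0.976, 0.217], [-0.0, 0.217, -0.976], [-1.0, 0.004, 0.001]]
force: [12.3, 1.0, -6.2]
gripper_width: 0.154
```

```bash
python3 go.py 627.3 -137 118
```

```text
t 5.0 pos [ 628.7 -136.3  119.4] yawY 0.2189 tilt [-1.      0.0036  0.0012] F [12.3  1.  -6.2] M [ 0.13 -2.81 -0.03] g 14.5 q [-0.39  0.57  0.69  1.8  -0.45  0.93  0.72]
tool shift units [ 0.047 -0.05   0.013]
```

Request:
{"op": "play_rows", "data": {"series": [[0.1,0,0.06,0,0,0,0],[0.1,0,0,0,-0.1,0,0],[0.1,0,0,0,-0.1,0,0],[0.1,0,0,0,-0.1,0,0],[0.1,0,0,0,-0.1,0,0],[0.1,0,0,0,0,0,0]]}}

```text
t: 5.5
ee_pos: [628.3, -136.7, 119.3]
orientation: [[0.0, 0.812, 0.583], [0.0, 0.583, -0.812], [-1.0, 0.0, -0.0]]
force: [-0.2, 0.2, 2.7]
gripper_width: 0.156
```

```bash
python3 go.py 627.3 -137 118
```

```text
t 5.5 pos [ 628.3 -136.7  119.3] yawY 0.6228 tilt [-1.e+00  3.e-04 -1.e-04] F [-0.2  0.2  2.7] M [-0.02  0.16  0.02] g 14.7 q [-0.32  0.54  0.59  1.8  -0.37  0.91  1.06]
tool shift units [ 0.043 -0.033 -0.01 ]
```

Request:
{"op": "play_rows", "data": {"series": [[0.1,0,0,0,-0.105,0,0],[0.1,0,0,0,-0.105,0,0],[0.1,0,0,0,-0.105,0,0],[0.1,0,0,0,-0.105,0,0],[0.1,0,0,0,-0.105,0,0],[0.1,0,0,0,-0.105,0,0],[0.1,0,0,0,-0.105,0,0],[0.1,0,0,0,-0.105,0,0]]}}

```text
t: 6.17
ee_pos: [627.6, -137.9, 119.2]
orientation: [[-0.001, 0.113, 0.994], [-0.001, 0.994, -0.113], [-1.0, -0.001, -0.001]]
force: [-4.5, -4.4, 6.2]
gripper_width: 0.154
```

Request:
{"op": "play_rows", "data": {"series": [[0.1,0,0,0,0,0,0],[0.1,0,0,0,0,0,0]]}}

```text
t: 6.33
ee_pos: [627.6, -137.9, 119.2]
orientation: [[-0.001, 0.117, 0.993], [-0.001, 0.993, -0.117], [-1.0, -0.001, -0.001]]
force: [-3.7, -3.7, 6.3]
gripper_width: 0.152
```

```bash
python3 go.py 627.3 -137 118
```

```text
t 6.3333 pos [ 627.6 -137.9  119.2] yawY 1.4536 tilt [-1.e+00 -9.e-04 -8.e-04] F [-3.7 -3.7  6.3] M [-0.99  1.11  0.02] g 14.3 q [-0.17  0.5   0.38  1.79 -0.23  0.9   1.77]
tool shift units [ 0.039  0.028 -0.014]
```

Request:
{"op": "play_rows", "data": {"series": [[0.5,0,0,0,0,0,0],[0.5,0,0,0,0,0,0],[0.5,0,0,0,0,0,0],[0.5,-0.5,0,0,0,0,0],[0.5,-1,0,0,0,0,0],[0.5,-1,0,0,0,0,0],[0.5,-1,0,0,0,0,0],[0.5,0,0,0,0,0,0]]}}

```text
t: 7.0
ee_pos: [630.6, -137.0, 229.7]
orientation: [[0.007, 0.114, 0.993], [-0.0, 0.993, -0.114], [-1.0, 0.0, 0.007]]
force: [0.9, -0.2, 0.8]
gripper_width: 0.499
```

```bash
python3 go.py 433.9 208.9 222;python3 - <<'E'
from h import *
p=snap('wrist','w3.png');pickle.dump(p,open('w3.pkl','wb'))
E
```

```text
t 7.0 pos [ 630.6 -137.   229.7] yawY 1.4566 tilt [-1.0e+00  4.0e-04  7.1e-03] F [ 0.9 -0.2  0.8] M [ 0.04 -0.02 -0.01] g 46.9 q [-0.2   0.39  0.42  1.69 -0.18  1.09  1.73]
tool shift units [ 0.206 10.707 -7.83 ]
```

View pics/w3.png

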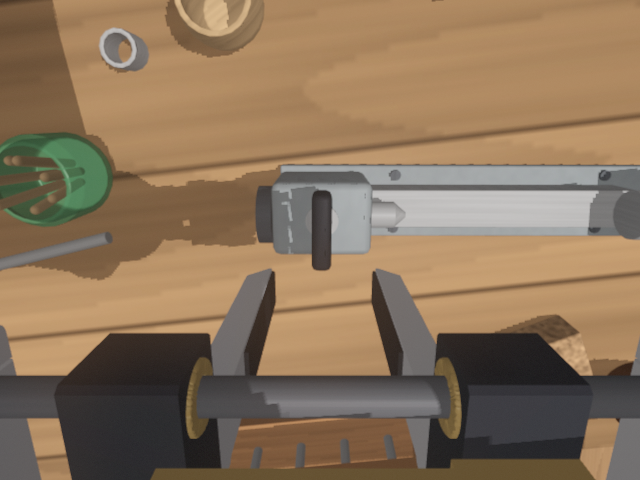

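Request:
{"op": "play_rows", "data": {"series": [[0.9,0,0.9,-0.65,0,0,0],[0.9,0,0.9,-0.65,0,0,0],[0.9,0,0.9,-0.65,0,0,0],[0.9,0,0.9,-0.65,0,0,0],[0.9,0,0.9,-0.65,0,0,0],[0.9,0,0.9,-0.65,0,0,0],[0.9,0,0.9,-0.65,0,0,0],[0.9,0,0.9,-0.65,0,0,0]]}}

```text
t: 7.72
ee_pos: [496.1, 97.1, 223.1]
orientation: [[-0.001, 0.113, 0.994], [-0.0, 0.994, -0.113], [-1.0, -0.0, -0.001]]
force: [1.1, 0.4, -0.2]
gripper_width: 0.901
```

Request:
{"op": "play_rows", "data": {"series": [[0.9,0,0.9,-0.65,0,0,0],[0.9,0,0.9,-0.65,0,0,0],[0.9,0,0.9,-0.65,0,0,0],[0.9,0,0.9,-0.65,0,0,0],[0.9,0,0,0,0.12,0,0],[0.9,0,0,0,0.12,0,0],[0.9,0,0,0,0.12,0,0],[0.9,0,0,0,0.12,0,0]]}}

```text
t: 8.38
ee_pos: [431.6, 212.0, 223.1]
orientation: [[-0.001, 0.564, 0.826], [-0.001, 0.826, -0.564], [-1.0, -0.001, -0.001]]
force: [-0.1, 0.5, 0.8]
gripper_width: 0.901
```

Request:
{"op": "play_rows", "data": {"series": [[0.9,0,0,0,0.12,0,0],[0.9,0,0,0,0.12,0,0],[0.9,0,0,0,0.12,0,0],[0.9,0,0,0,0.12,0,0],[0.9,0,0,0,0.12,0,0],[0.9,0,0,0,0.12,0,0],[0.9,0,0,0,0.12,0,0],[0.9,0,0,0,0.12,0,0]]}}

```text
t: 9.05
ee_pos: [431.8, 211.8, 223.1]
orientation: [[-0.001, 1.0, 0.011], [-0.001, 0.011, -1.0], [-1.0, -0.001, 0.001]]
force: [-0.2, -0.3, 1.1]
gripper_width: 0.9
```

Request:
{"op": "play_rows", "data": {"series": [[0.9,0,0,0,0.12,0,0],[0.9,0,0,0,0,0,0],[0.9,0,0,0,0,0,0]]}}

```text
t: 9.3
ee_pos: [431.9, 211.9, 223.3]
orientation: [[-0.001, 0.995, -0.098], [-0.001, -0.098, -0.995], [-1.0, -0.001, 0.001]]
force: [-0.2, -0.2, -0.2]
gripper_width: 0.9
```

```bash
python3 go.py 433.9 208.9 222;python3 - <<'E'
from h import *
p=snap('wrist','w4.png');pickle.dump(p,open('w4.pkl','wb'))
E
```

```text
t 9.3 pos [431.9 211.9 223.3] yawY -0.0983 tilt [-1.e+00 -8.e-04  7.e-04] F [-0.2 -0.2 -0.2] M [-0.06  0.07  0.06] g 84.6 q [-0.88  0.1   0.31  2.04 -0.04  1.01 -0.65]
tool shift units [0.045 0.077 0.092]
```

View pics/w4.png

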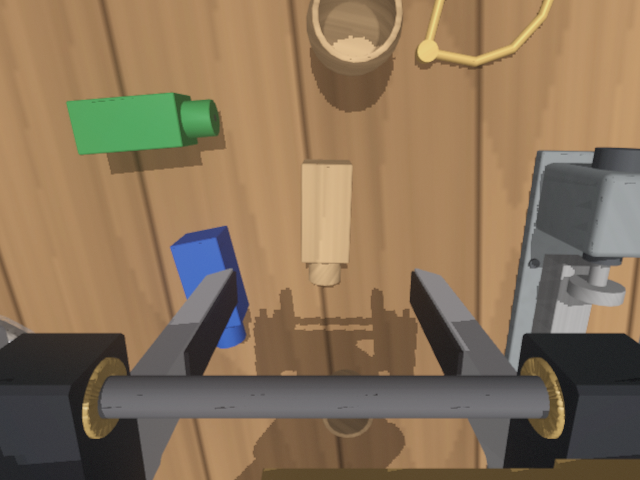

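```bash
python3 - <<'E'
from h import *
p=pickle.load(open('w4.pkl','rb'))
P=[onz(p,x,44)[:2] for x in [(303,164),(351.5,165),(349,263.5),(302,262.5)]]
print(np.mean(P,0),[np.linalg.norm(P[i]-P[(i+1)%4]) for i in range(4)])
v=P[2]+P[3]-P[0]-P[1];print('yaw',np.arctan2(v[1],v[0]))
print(proj(p,(0,0,0)), -np.array(p['R']).T@p['t'])
im=cv2.imread('pics/w4.png'); cv2.imwrite('pics/w4a.png',cv2.resize(im[150:300,260:400],None,fx=4,fy=4,interpolation=cv2.INTER_CUBIC))
E
```

```text
[433.02628874 208.53705761] [np.float64(41.54790466829713), np.float64(89.56674359727226), np.float64(43.08931311977513), np.float64(89.46378535213995)]
yaw -1.685607636806123
[-27.52577572 417.0478361 ] [438.06538647 288.52896788 386.40673657]
```

View pics/w4a.png

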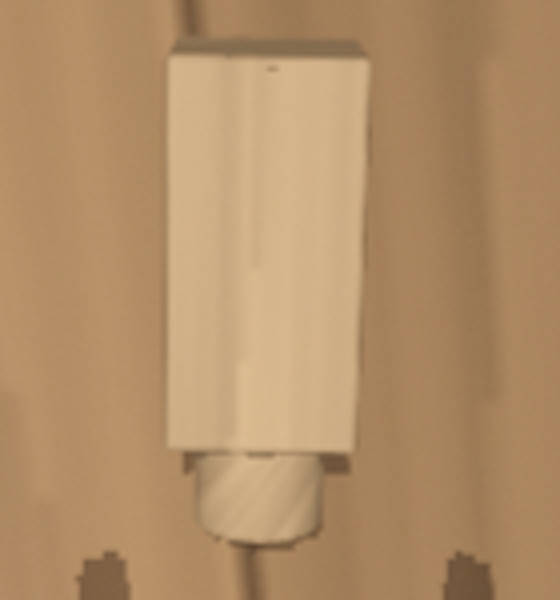

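Request:
{"op": "play_rows", "data": {"series": [[0.8,0.5,0.06,0.11,0.02,0,0],[0.8,1,0,0,0,0,0],[0.8,1,0,0,0,0,0],[0.8,1,0,0,0,0,0],[0.8,1,0,0,0,0,0],[0.8,0.9,0,0,0,0,0],[0.8,0.6,0,0,0,0,0],[0.8,0.4,0,0,0,0,0]]}}

```text
t: 10.02
ee_pos: [432.7, 207.7, 29.7]
orientation: [[-0.002, 0.993, -0.118], [-0.002, -0.118, -0.993], [-1.0, -0.002, 0.002]]
force: [0.9, 0.3, 0.2]
gripper_width: 0.801
```

Request:
{"op": "play_rows", "data": {"series": [[0.8,0,0,0,0,0,0],[0.8,0,0,0,0,0,0]]}}

```text
t: 10.18
ee_pos: [433.4, 208.0, 31.6]
orientation: [[-0.001, 0.993, -0.12], [-0.001, -0.12, -0.993], [-1.0, -0.001, 0.001]]
force: [-0.0, -1.0, 1.2]
gripper_width: 0.8
```

```bash
python3 go.py 433.4 208.3 28
```

```text
t 10.1833 pos [433.4 208.   31.6] yawY -0.1201 tilt [-1.     -0.0011  0.0011] F [-0.  -1.   1.2] M [-0.07  0.07  0.01] g 75.2 q [-0.8   0.4   0.25  2.19 -0.19  0.56 -0.52]
tool shift units [ 0.121 -0.003 -0.01 ]
```

Request:
{"op": "play_rows", "data": {"series": [[0.8,0.1,0,0,0,0,0],[0.3,0,0,0,0,0,0],[0.3,0,0,0,0,0,0],[0.3,0,0,0,0,0,0],[0.3,0,0,0,0,0,0],[0.3,0,0,0,0,0,0],[0.3,0,0,0,0,0,0],[0.3,0,0,0,0,0,0]], "newtons": 40}}

```text
t: 10.85
ee_pos: [433.9, 208.5, 29.3]
orientation: [[0.0, 0.993, -0.122], [0.0, -0.122, -0.993], [-1.0, 0.0, -0.0]]
force: [-0.6, -0.0, 5.8]
gripper_width: 0.466
```

```bash
python3 go.py 433.4 208.3 28
```

```text
t 10.85 pos [433.9 208.5  29.3] yawY -0.1219 tilt [-1.e+00  2.e-04 -3.e-04] F [-0.6 -0.   5.8] M [-0.14  0.34  0.04] g 43.8 q [-0.79  0.41  0.25  2.2  -0.19  0.56 -0.52]
tool shift units [ 0.042 -0.015  0.008]
```

Request:
{"op": "play_rows", "data": {"series": [[0.3,-0.4,0,0,0,0,0],[0.3,-0.8,0,0,0,0,0],[0.3,-1,0,0,0,0,0],[0.3,-1,0,0,0,0,0],[0.3,-0.9,0,0,0,0,0],[0.3,-0.4,0,0,0,0,0],[0.3,0,0,0,0,0,0],[0.3,0,0,0,0,0,0]]}}

```text
t: 11.52
ee_pos: [433.8, 208.5, 164.2]
orientation: [[0.001, 0.993, -0.122], [0.001, -0.122, -0.993], [-1.0, 0.001, -0.001]]
force: [0.4, -1.0, -1.5]
gripper_width: 0.464
```

```bash
python3 go.py 646 30.3 165
```

```text
t 11.5167 pos [433.8 208.5 164.2] yawY -0.1219 tilt [-1.e+00  7.e-04 -1.e-03] F [ 0.4 -1.  -1.5] M [-0.03  0.08  0.03] g 43.6 q [-0.87  0.18  0.32  2.11 -0.07  0.87 -0.63]
tool shift units [-0.027  7.743  5.038]
```

Request:
{"op": "play_rows", "data": {"series": [[0.3,0,0.4,0.26,-0.012,0,0],[0.3,0,0.9,0.6,0,0,0],[0.3,0,1,0.65,0,0,0],[0.3,0,1,0.65,0,0,0],[0.3,0,1,0.65,0,0,0],[0.3,0,1,0.65,0,0,0],[0.3,0,1,0.65,0,0,0],[0.3,0,0.9,0.6,0,0,0]]}}

```text
t: 12.18
ee_pos: [633.5, 42.2, 161.9]
orientation: [[-0.002, 0.994, -0.11], [-0.001, -0.11, -0.994], [-1.0, -0.002, 0.001]]
force: [0.1, 0.3, -0.2]
gripper_width: 0.465
```

Request:
{"op": "play_rows", "data": {"series": [[0.3,0,0.5,0.3,0,0,0],[0.3,0,0,0,0,0,0],[0.3,0,0,0,0,0,0],[0.3,0,0,0,0,0,0]]}}

```text
t: 12.52
ee_pos: [645.7, 33.8, 162.4]
orientation: [[-0.002, 0.994, -0.11], [-0.0, -0.11, -0.994], [-1.0, -0.002, 0.001]]
force: [0.1, 1.0, -1.8]
gripper_width: 0.464
```

```bash
python3 go.py 646 30.3 165; python3 - <<'E'
from h import *
for n in ['wrist','side','top']:
    p=snap(n,n+'5.png');pickle.dump(p,open(n+'5.pkl','wb'))
E
```

```text
t 12.5167 pos [645.7  33.8 162.4] yawY -0.1098 tilt [-1.0e+00 -2.4e-03  6.0e-04] F [ 0.1  1.  -1.8] M [-0.1   0.06  0.04] g 43.6 q [-0.45  0.46  0.41  1.75 -0.21  0.98 -0.08]
tool shift units [-0.086  0.024  0.116]
```

View pics/wrist5.png

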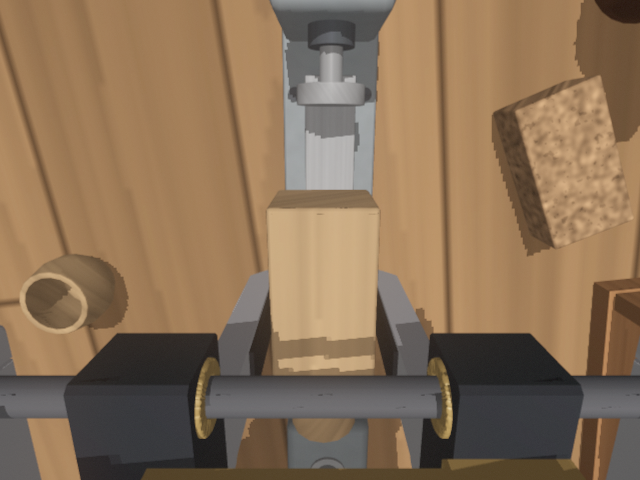

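View pics/side5.png

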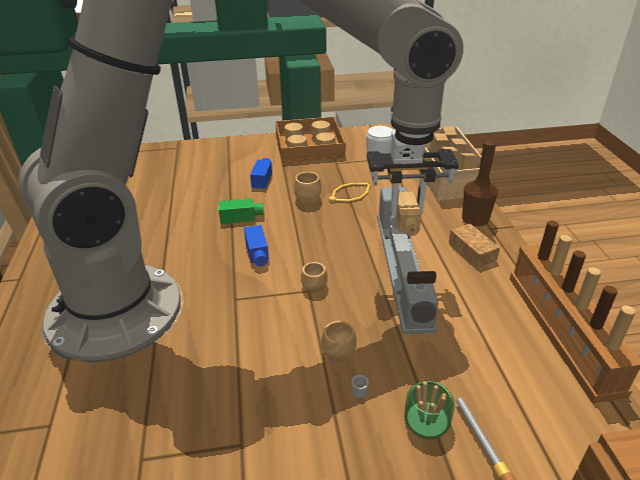

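```bash
python3 - <<'E'
from h import *
im=cv2.imread('pics/wrist5.png'); cv2.imwrite('pics/w5a.png',cv2.resize(im[60:210,260:400],None,fx=4,fy=4,interpolation=cv2.INTER_CUBIC))
p=pickle.load(open('wrist5.pkl','rb'))
q=(645.27,29.73,-.1103)
def J(X):
    d=np.array(X[:2])-q[:2];c,s=np.cos(q[2]),np.sin(q[2]);return (c*d[0]+s*d[1],-s*d[0]+c*d[1])
def W(x,y,z):
    c,s=np.cos(q[2]),np.sin(q[2]);return (q[0]+c*x-s*y,q[1]+s*x+c*y,z)
for X in [(-17,110,45),(17,110,45),(-17,60,45),(17,60,45),(-35,110,12),(35,110,12),(-35,60,12),(35,60,12),(-21,90,67),(21,90,67),(0,90,88)]: print(X,proj(p,W(*X)).round(1))
s=robot.read_state();print('tcp in jig',J(s['ee_pos']))
E
```

```text
(-17, 110, 45) [299.8  76.4]
(17, 110, 45) [351.2  76.3]
(-17, 60, 45) [301.  153.1]
(17, 60, 45) [349.9 153. ]
(-35, 110, 12) [278.2  81.3]
(35, 110, 12) [372.4  81.2]
(-35, 60, 12) [280.2 149.8]
(35, 60, 12) [370.3 149.8]
(-21, 90, 67) [291.9 106.8]
(21, 90, 67) [359.4 106.7]
(0, 90, 88) [325.8 105.4]
tcp in jig (np.float64(0.22152521605202624), np.float64(4.775016818158359))
```

View pics/w5a.png

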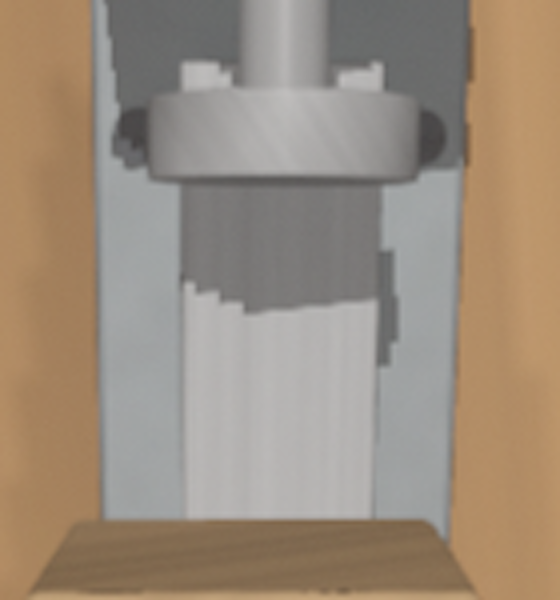

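```bash
python3 - <<'E'
from h import *
im=cv2.imread('pics/wrist5.png'); cv2.imwrite('pics/w5b.png',cv2.resize(im[180:340,250:400],None,fx=4,fy=4,interpolation=cv2.INTER_CUBIC))
p=pickle.load(open('wrist5.pkl','rb'))
s=robot.read_state();R=np.array(s['orientation']);t=np.array(s['ee_pos'])
for X in [(7.3,-22,-45),(7.3,22,-45),(-14.7,-22,-45),(-14.7,22,-45),(-14.7,-22,0),(-14.7,22,0),(29.3,-22,-45),(29.3,22,-45)]: print(X,proj(p,t+R@np.array(X)).round(1))
E
```

```text
(7.3, -22, -45) [276.  196.8]
(7.3, 22, -45) [377.8 196.6]
(-14.7, -22, -45) [269.3 207.4]
(-14.7, 22, -45) [385.4 207.2]
(-14.7, -22, 0) [273.5 315.2]
(-14.7, 22, 0) [381.1 315. ]
(29.3, -22, -45) [281.2 188.5]
(29.3, 22, -45) [371.8 188.3]
```

View pics/w5b.png

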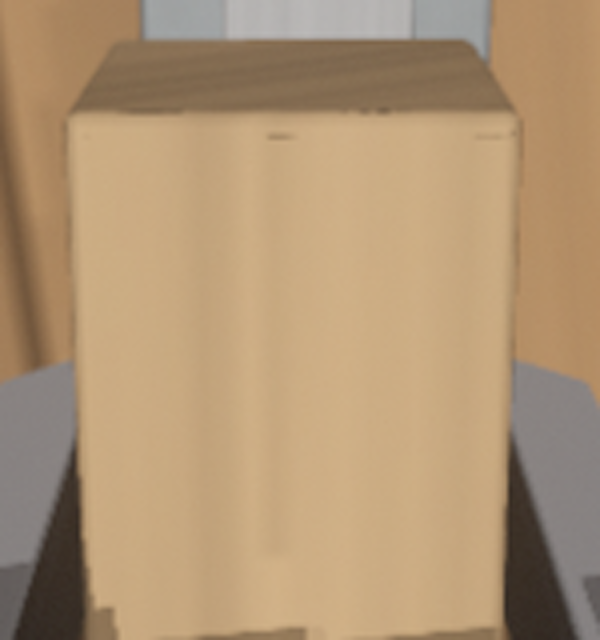

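Request:
{"op": "play_rows", "data": {"series": [[0.3,0.3,0.14,0,0,0,0],[0.3,0.7,0,0,0,0,0],[0.3,0.7,0,0,0,0,0],[0.3,0.5,0,0,0,0,0],[0.3,0.2,0,0,0,0,0],[0.3,0,0,0,0,0,0],[0.3,0,0,0,0,0,0]]}}

```text
t: 13.25
ee_pos: [651.0, 33.1, 92.2]
orientation: [[-0.0, 0.994, -0.11], [-0.0, -0.11, -0.994], [-1.0, 0.0, 0.0]]
force: [0.3, 0.1, -0.8]
gripper_width: 0.466
```

```bash
python3 go.py; python3 - <<'E'
from h import *
for n in ['wrist','side']:
    p=snap(n,n+'6.png');pickle.dump(p,open(n+'6.pkl','wb'))
im=cv2.imread('pics/wrist6.png'); cv2.imwrite('pics/w6a.png',cv2.resize(im[10:350,240:420],None,fx=1,fy=1))
cv2.imwrite('pics/w6a.png',cv2.resize(im[0:230,240:420],None,fx=2.6,fy=2.6,interpolation=cv2.INTER_CUBIC))
im=cv2.imread('pics/side6.png');cv2.imwrite('pics/s6a.png',cv2.resize(im[180:340,360:480],None,fx=3.7,fy=3.7,interpolation=cv2.INTER_CUBIC))
E
```

```text
t 13.25 pos [651.   33.1  92.2] yawY -0.1099 tilt [-1.e+00  0.e+00  1.e-04] F [ 0.3  0.1 -0.8] M [-0.08  0.06 -0.02] g 43.8 q [-0.42  0.55  0.37  1.78 -0.26  0.86 -0.04]
```

View pics/w6a.png

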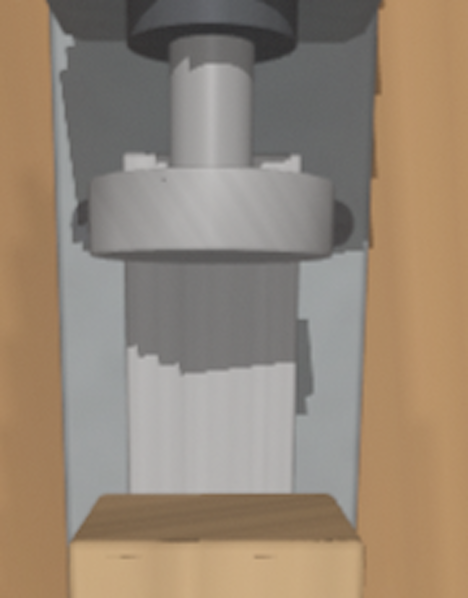

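View pics/s6a.png

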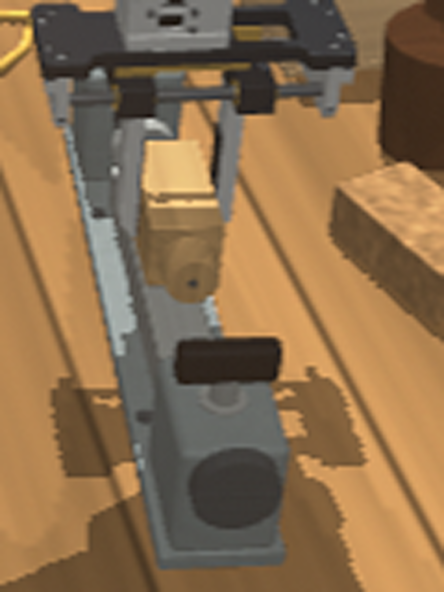

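Request:
{"op": "play_rows", "data": {"series": [[0.3,0.25,-0.035,0,0,0,0],[0.3,0.2,0,0,0,0,0],[0.3,0.08,0,0,0,0,0],[0.3,0,0,0,0,0,0],[0.3,0,0,0,0,0,0]]}}

```text
t: 13.77
ee_pos: [649.7, 33.1, 75.9]
orientation: [[-0.0, 0.994, -0.11], [-0.0, -0.11, -0.994], [-1.0, -0.0, 0.0]]
force: [0.6, 0.6, -0.5]
gripper_width: 0.47
```

```bash
python3 go.py
```

```text
t 13.7667 pos [649.7  33.1  75.9] yawY -0.1101 tilt [-1.e+00 -4.e-04  2.e-04] F [ 0.6  0.6 -0.5] M [-0.05  0.07 -0.02] g 44.2 q [-0.42  0.57  0.37  1.79 -0.26  0.83 -0.03]
```

Request:
{"op": "play_rows", "data": {"series": [[0.3,0.04,0,0,0,0,0],[0.3,0,0,-0.25,0,0,0],[0.3,0,0,-0.35,0,0,0],[0.3,0,0,-0.3,0,0,0],[0.3,0,0,-0.2,0,0,0],[0.3,0,0,-0.05,0,0,0],[0.3,0,0,0,0,0,0],[0.3,0,0,0,0,0,0]]}}

```text
t: 14.43
ee_pos: [653.6, 67.3, 74.9]
orientation: [[-0.0, 0.994, -0.11], [-0.0, -0.11, -0.994], [-1.0, -0.0, 0.0]]
force: [1.0, -0.2, -1.4]
gripper_width: 0.463
```

```bash
python3 go.py
```

```text
t 14.4333 pos [653.6  67.3  74.9] yawY -0.1099 tilt [-1.e+00 -0.e+00  3.e-04] F [ 1.  -0.2 -1.4] M [-0.07  0.12 -0.  ] g 43.5 q [-0.47  0.58  0.36  1.78 -0.27  0.83 -0.09]
```

Now small steps until contact shows (expected in ~6 mm).

Request:
{"op": "play_rows", "data": {"series": [[0.3,0,0,-0.1,0,0,0],[0.3,0,0,-0.1,0,0,0],[0.3,0,0,-0.1,0,0,0],[0.3,0,0,0,0,0,0],[0.3,0,0,0,0,0,0]]}}

```text
t: 14.85
ee_pos: [654.7, 76.3, 74.9]
orientation: [[0.0, 0.994, -0.11], [-0.0, -0.11, -0.994], [-1.0, 0.0, 0.0]]
force: [0.7, -1.9, -0.4]
gripper_width: 0.465
```

```bash
python3 go.py; python3 - <<'E'
from h import *
p=snap('wrist','w7.png');pickle.dump(p,open('w7.pkl','wb'))
p=snap('side','s7.png')
im=cv2.imread('pics/w7.png'); cv2.imwrite('pics/w7a.png',cv2.resize(im[0:230,240:420],None,fx=2.6,fy=2.6,interpolation=cv2.INTER_CUBIC))
E
```

```text
t 14.85 pos [654.7  76.3  74.9] yawY -0.11 tilt [-1.e+00  2.e-04  2.e-04] F [ 0.7 -1.9 -0.4] M [-0.37  0.03 -0.03] g 43.7 q [-0.48  0.58  0.36  1.77 -0.27  0.83 -0.1 ]
```

View pics/w7a.png

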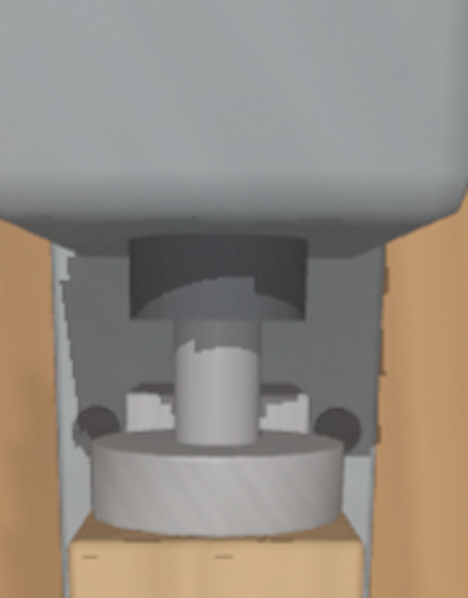

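Request:
{"op": "play_rows", "data": {"series": [[0.3,0,0,-0.08,0,0,0],[0.3,0,0,-0.08,0,0,0],[0.3,0,0,-0.08,0,0,0],[0.3,0,0,0,0,0,0],[0.3,0,0,0,0,0,0]]}}

```text
t: 15.37
ee_pos: [655.5, 83.0, 74.9]
orientation: [[-0.0, 0.994, -0.11], [-0.001, -0.11, -0.994], [-1.0, 0.0, 0.001]]
force: [-1.4, -6.4, 0.8]
gripper_width: 0.467
```

```bash
python3 go.py
```

```text
t 15.3667 pos [655.5  83.   74.9] yawY -0.1104 tilt [-1.e+00  1.e-04  8.e-04] F [-1.4 -6.4  0.8] M [-1.36  0.16 -0.08] g 43.9 q [-0.49  0.58  0.36  1.77 -0.27  0.84 -0.11]
```

Request:
{"op": "play_rows", "data": {"series": [[0.3,0,0,-0.08,0,0,0],[0.3,0,0,-0.08,0,0,0],[0.3,0,0,-0.03,0,0,0],[0.3,0,0,0,0,0,0],[0.3,0,0,0,0,0,0],[0.3,0,0,0,0,0,0]]}}

```text
t: 15.87
ee_pos: [656.0, 87.8, 74.9]
orientation: [[-0.0, 0.994, -0.111], [-0.001, -0.111, -0.994], [-1.0, -0.0, 0.001]]
force: [-0.7, -9.0, 2.9]
gripper_width: 0.465
```

```bash
python3 go.py; python3 - <<'E'
from h import *
F=[];Y=[]
for i in range(4):
    p=snap('wrist','w8.png');s=robot.read_state();F.append(s['force']);Y.append(s['ee_pos'])
print(np.array(F).round(1),np.mean(F,0),np.mean(Y,0))
pickle.dump(p,open('w8.pkl','wb'))
p=snap('side','s8.png')
im=cv2.imread('pics/w8.png'); cv2.imwrite('pics/w8a.png',cv2.resize(im[0:230,240:420],None,fx=2.6,fy=2.6,interpolation=cv2.INTER_CUBIC))
im=cv2.imread('pics/s8.png');cv2.imwrite('pics/s8a.png',cv2.resize(im[180:340,360:480],None,fx=3.7,fy=3.7,interpolation=cv2.INTER_CUBIC))
E
```

```text
t 15.8667 pos [656.   87.8  74.9] yawY -0.1112 tilt [-1.0e+00 -2.0e-04  1.5e-03] F [-0.7 -9.   2.9] M [-2.03  0.38 -0.09] g 43.7 q [-0.5   0.58  0.36  1.77 -0.27  0.84 -0.12]
[[-0.4 -9.1  1.9]
 [-1.4 -8.7  2. ]
 [-1.4 -8.5  2.1]
 [-1.1 -9.5  1.5]] [-1.08314617 -8.90979563  1.90154041] [655.98729451  87.73501668  74.94256012]
```

View pics/w8a.png

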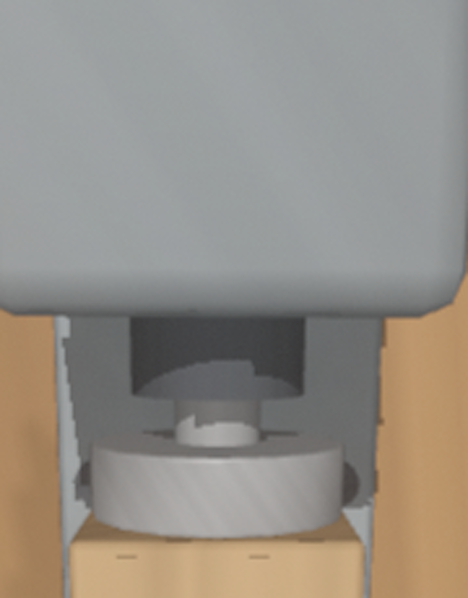

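View pics/s8a.png

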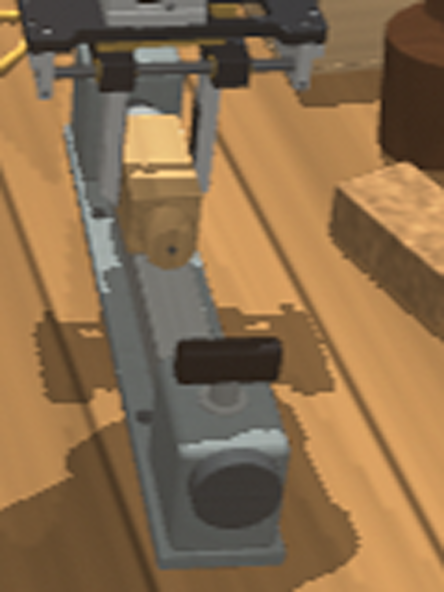

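Request:
{"op": "play_rows", "data": {"series": [[0.3,0,0,-0.05,0,0,0],[0.3,0,0,0,0,0,0],[0.3,0,0,0,0,0,0],[0.3,0,0,0,0,0,0],[0.3,0,0,0,0,0,0],[0.3,0,0,0,0,0,0],[0.3,0,0,0,0,0,0],[0.3,0,0,0,0,0,0]]}}

```text
t: 16.78
ee_pos: [656.1, 89.0, 75.0]
orientation: [[-0.0, 0.994, -0.111], [-0.002, -0.111, -0.994], [-1.0, -0.0, 0.002]]
force: [-2.2, -9.3, 1.9]
gripper_width: 0.463
```

Request:
{"op": "play_rows", "data": {"series": [[0.3,0,0,0,0,0,0],[0.3,0,0,0,0,0,0],[0.3,0,0,0,0,0,0],[0.3,0,0,0,0,0,0],[0.3,0,0,0,0,0,0],[0.3,0,0,0,0,0,0],[0.3,0,0,0,0,0,0],[0.3,0,0,0,0,0,0]]}}

```text
t: 17.45
ee_pos: [656.1, 89.0, 74.9]
orientation: [[-0.0, 0.994, -0.111], [-0.002, -0.111, -0.994], [-1.0, -0.0, 0.002]]
force: [-1.5, -8.9, 2.7]
gripper_width: 0.464
```

```bash
python3 go.py; python3 - <<'E'
from h import *
F=[];Y=[]
for i in range(4):
    p=snap('top','t9.png');s=robot.read_state();F.append(s['force']);Y.append(s['ee_pos'])
print(np.mean(F,0),np.mean(Y,0))
im=cv2.imread('pics/t9.png'); cv2.imwrite('pics/t9a.png',im[120:360,120:520])
E
```

```text
t 17.45 pos [656.1  89.   74.9] yawY -0.1113 tilt [-1.0e+00 -2.0e-04  1.7e-03] F [-1.5 -8.9  2.7] M [-2.24  0.39 -0.09] g 43.7 q [-0.5   0.59  0.36  1.77 -0.27  0.84 -0.12]
[-1.20311067 -9.52134397  2.83796247] [656.11839265  89.0310139   74.94923512]
```

View pics/t9a.png

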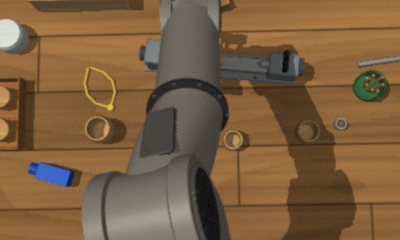

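```bash
python3 - <<'E'
from h import *
print(robot.job_done()); s=robot.read_state(); print(s['t'],s['force'],s['ee_pos'])
E
```

```text
the job is handed in; nothing more can be done
None
the job is handed in; nothing more can be done
```

The job was handed in at about 17.7 s, with the arm still holding the blank pressed against the sprung pad. No verdict was reported.

- **Knob:** I gripped the bar at about 0.33 rad and turned it anticlockwise. The tool finished within about 0.01 rad of the angle for square across the bed. Later wrist and side pictures show the bar standing square.
- **Blank:** I took the linden blank across its body at 40 N, laid it on the rail with the tenon towards the quill, and slid it onto the pad. Wrist pictures show it centred on the pad to about 1 mm and in line with the rail.
- **Push:** The last readings averaged about 9.6 N along the bed, steady for more than 1.5 s, which puts the pad about 14 mm in. The wrist also read about 2.8 N upward, so the blank rests lightly on the rail. Rail friction could therefore leave the force on the pad up to about 1.4 N lower, still inside 7–13 N.
- **Other things:** In the last top view, all the loose things not hidden under the arm were where they started. That covers the three shells, the calipers, the ferrule and the jar.

One measurement disagreed. My first jig fit from the top camera was about 4 mm off across the bed compared with the wrist camera and the feel of the knob. I corrected for that before lowering the blank.

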